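# Seat the bearing and snap the retaining flap over it

## Robot

A 6-joint arm with a two-finger parallel gripper is mounted at the origin on a cart in front of the work surface, level with it; the furniture and walls round the work are solid. World frame = base frame: x ahead of the robot, y to its left, z up, the work surface at z = 0. Lengths are in m, angles in rad, forces in N, time in s.
With the tool pointing down it reaches from about 0.375 to 0.9 m from the base axis. Payload 3.1 kg.
Tool frame: the origin (TCP) lies on the centre line of the jaws, within the pads' length; the fingertips stand 8 mm ahead of it and the grasp point (between the pads) lies 11 mm behind it; z points along the fingers, y is the line along which they close (so a half turn about z gives the same grasp; the last joint's range is limited). The gripper opens to 85 mm and grips with 20 to 120 N. Pads are 22 mm wide; open, the fingers measure 114 mm over their backs; the gripper's body (76 mm by 85 mm) begins 54 mm behind the grasp point. The pads swing forward as they close: fully open they stand 13 mm farther back than shut.
Start: joints at [-1.47, 0.527, 1.433, -0, 1.181, -0.178], TCP at [0.172, -0.601, 0.239] pointing down, gripper open.
Joint ranges: [-3.08, 3.08], [-0.75, 2.2], [0.22, 2.44], [-1.43, 4.57], [0, 2.65], [-2.85, 2.85]. Speed limits (rad/s): [2.79, 2.79, 3.14, 3.14, 3.14, 3.14].

## Interface

Orientations are given as a unit quaternion [x, y, z, w].
In Python, from station import * gives the robot as it stands.
- The arm moves only by the tool play_rows, never from a script. Its argument "rows" is a list of rows, each a list of 3 entries, a list of its own where there are three numbers: the turn, a rotation vector about the tool's x, y, z in degrees, then the shift along the tool's x, y, z in mm, then the closure, from 0 (fully open) to 1 (shut). In form: [[[ax, ay, az], [dx, dy, dz], jaw], ...]. A call has 1 to 12 rows; each row shifts and turns the commanded pose from where the row before left it, along the tool's axes as they then stand; what a row does not reach is not made up. A row lasts 1/12 s, in which the tool goes at most 41.7 mm and 7.16 degrees, less where a joint would pass 70% of its speed; a pose out of reach is approached as far as the arm can. A call with a gripper value outside its range is refused whole. The fingers move at their own pace and stop on an object; "grip_force" is the grip in N (left out, the last holds). Time passes only in rows, so rows that do not move let the fingers close. It gives the time, the measured TCP pose, the force, the opening and the grip force at its end, in the units of the state.
- sense(): the state, without advancing time (a new reading comes with each control period).
- snapshot(name): name is "scene" or "top"; returns (picture, depth): 384x512x3 uint8, red, green, blue; 384x512 float32, m along the optical axis (not along the pixel's ray), 0 where there is no reading.
- get_calibration(name): a dict with "vfov" (degrees; the focal length in pixels is half the picture's height over the tangent of half this angle, whatever the lens; pixels are square), "cx", "cy" (the principal point, pixels), "k1" (the pictures are not rectified: a ray, as slopes to the right and down, at radius r is drawn at 1 + k1 r^2 times it, then the intrinsics apply), "xyz" and "attitude" of the camera in the world. Camera axes: x right, y down, z forward; pixel columns grow to the right and rows downward; lengths in m; the calibration is good to about 2 mm. A picture is of the moment at which its call begins. get_calibration takes no time and is no camera call.
- sign_off(): hands the job in; it is judged then, once.
The state is a dict: "t": time; "q": joint angles; "qd": joint speeds; "tau": joint torques, N m; "tcp_pos": TCP position; "tool_rot": TCP orientation; "force": force on the tool from outside, world axes, zero at the start; "ft_torque": the same for the moment, N m; "finger_gap": opening from 0.0 (shut) to 1.0 (fully open); "gripper_force": force on a finger pad.
Only numpy, scipy, OpenCV 4.12 (cv2) and the standard library are available. Lean on these libraries where they do the work, as an engineer would, in place of code of your own. Each camera call takes 0.05 s, during which the arm holds its last target. There are 200 camera calls.

## Task

Slide the large ball bearing along the holding fixture's channel until it is fully home on the V-shaped stop, and press it there for a moment with a light push of about 10 N. Then, pushing gently from behind near its free edge, tip the sprung steel flap past its snap point and let its own spring shut it over the bearing; do not press it down. Leave the other things on the bench where they are.

Things in the scene. Friction and masses are not known exactly. Their poses are not given: they have to be found in the camera images.
- fixture: Holding fixture fixed on the bench, its yaw different each time. Base plate 185 x 92 x 10 mm from x = -110 to +75 mm; origin on the bench, 4 mm to -x of the nest, z up. The bearing slides along +x in a channel between two dark rails, onto a rigid V stop: two dark blocks 14 mm high, 35 degrees either side of the x axis, clamped anywhere within 4 mm either way along x.
- channel_mouth (a point): Open -x end of the channel, mid-width, on the channel floor (10 mm above the bench), 108 mm from the nest. The channel is 66 mm wide; its rails are 8 mm high over the floor, 10 mm wide, and run 120 mm towards +x.
- nest (a point): Middle of the nest on the channel floor, 10 mm above the bench: the bearing's origin ends up to 4 mm before or beyond this point along the fixture's x when it is home, as the stop happens to be clamped; the stop must be found by feel.
- bearing: The larger ball bearing, 62 mm across, 16 mm high, about 0.22 kg, lying flat in the channel 22 to 44 mm short of the nest (towards the fixture's -x), 2 mm play each side. It slides with under 3 N. Origin at the centre of its underside; its own yaw means nothing. On the stop the push must be over 4 N, steadily for 0.1 s (about 10 N is right), never over 20 N.
- flap_hinge (a point): Middle of the flap's hinge pin, 48 mm towards +x from the nest and 34 mm above the bench; the pin runs along the fixture's y, between two cheeks (79 mm over the pin ends, top 40 mm above the bench). The flap's coil spring stands outside the +y cheek, 45 mm off centre, up to 75 mm above the bench.
- flap (a joint): Angle of the bistable flap. 0 = open on its stop, leaning 30 degrees back from upright to the fixture's +x; 0.52 = upright; 2.09 = shut, level over the bearing to -x. Snap point about 1.0: below it the spring throws it back open, above it shut in about 0.4 s. Leaving the open stop takes 5 to 8 N at the free edge, far more near the hinge, falling to none at the snap point. Push it with under 20 N.
- flap_edge (a point): Middle of the flap's free edge on its back (outer) face, 89 mm from the hinge; open, 110 mm above the bench and 94 mm to +x of the nest, nothing behind it. Plate 44 mm wide, 4 mm thick. Shut, a lip at this edge hangs 14 mm below the plate's mid-plane, in front of the bearing (inner face 37 mm to -x of the nest); a bearing well short of home props the flap up.
- grease_tin: Bystander: round grease tin, 75 mm across, 60 mm high, origin at the centre of its underside.
- bearing_spare: Bystander: the smaller ball bearing, 47 mm across, 14 mm high, lying on the bench; origin at the centre of its underside.
- spark_plug: Bystander: spark plug lying on the bench, 70 mm long, 21 mm thick; origin under its middle.

How it is judged:
By the outcome, as a careful person would: the job done as asked, in the order asked, and still so for the second after the job is handed in, with the robot touching nothing.
It also fails if it takes over 56 s, if anything falls off the work surface, if the arm or the gripper's body presses on something with over 40 N, if the wrist force passes 120 N, or if a joint passes its speed limit or range.

## Working session

There is one attempt and no reset: what is moved stays moved. The work goes in short steps, Python scripts to look and compute and a tool call to move; the robot and the scene stay as the last step left them, time stands still between calls to the robot, and variables do not carry over. Pictures are saved under pics/ and viewed, at most 10 in all, crops included, and the job is handed in when it is done.

Besides the shell and the picture viewer there is one more tool, called as name(argument=value, ...), one argument or row to a line, values as JSON. play_rows: Moves the arm, as the interface text tells. Its arguments: {"type":"object","properties":{"rows":{"type":"array","items":{"type":"array"}},"grip_force":{"type":"number"}},"required":["rows"]}

```bash
mkdir -p pics
cat > h.py <<'E'
from station import *
import numpy as np, cv2
from scipy.spatial.transform import Rotation as R
def cam(n):
    c=get_calibration(n); return c
def world(n,pic,depth):
    c=get_calibration(n); h,w=depth.shape
    f=h/2/np.tan(np.radians(c['vfov'])/2)
    K=np.array([[f,0,c['cx']],[0,f,c['cy']],[0,0,1.]])
    u,v=np.meshgrid(np.arange(w),np.arange(h))
    p=np.stack([u,v],-1).reshape(-1,1,2).astype(np.float64)
    s=cv2.undistortPoints(p,K,np.array([c['k1'],0,0,0.])).reshape(h,w,2)
    ray=np.dstack([s,np.ones((h,w))])
    a=np.array(c['attitude']); Rm=R.from_quat(a).as_matrix() if a.size==4 else a.reshape(3,3)
    d=ray@Rm.T
    return d*depth[...,None]+np.array(c['xyz']), d, np.array(c['xyz'])
E
python3 - <<'E'
from h import *
for n in("scene","top"):
    p,d=snapshot(n); np.savez(f"{n}0.npz",p=p,d=d); cv2.imwrite(f"pics/{n}0.png",p[...,::-1]); print(get_calibration(n))
print(sense())
E
```

```text
{'vfov': 55.471920413208544, 'cx': 260.4042048487023, 'cy': 193.3835096100885, 'k1': 0.002904627038242022, 'xyz': array([0.23277847, 0.41103713, 0.73407872]), 'attitude': array([-0.30932007,  0.88412608, -0.32913734,  0.11962768])}
{'vfov': 57.5921817449375, 'cx': 254.12698575706534, 'cy': 191.3995954637344, 'k1': -0.02953334719286782, 'xyz': array([ 0.46469234, -0.0041213 ,  0.93307762]), 'attitude': array([ 0.71227121, -0.69913852,  0.05112456, -0.03551517])}
{'t': 0.1, 'q': array([-1.47050120e+00,  5.28370717e-01,  1.43379954e+00, -2.40060944e-05,
        1.18139317e+00, -1.78503057e-01]), 'qd': array([-0.00039651,  0.0004616 , -0.00335078,  0.00135066,  0.00079424,
       -0.00178865]), 'tau': array([-4.56918688e-04, -4.43306673e+01, -1.78585625e+01, -1.52722600e-04,
        3.89353590e-03,  1.16652629e-05]), 'tcp_pos': array([ 0.17195539, -0.60021404,  0.23842491]), 'tool_rot': array([ 9.90298555e-01,  1.38952514e-01,  2.74311031e-05, -9.85063785e-04]), 'force': array([-0.00146522,  0.05558752, -0.65912182]), 'ft_torque': array([ 0.0049181 , -0.05026544,  0.00582046]), 'gripper_force': 0.0, 'finger_gap': 0.9983484158915081}
```

View pics/top0.png

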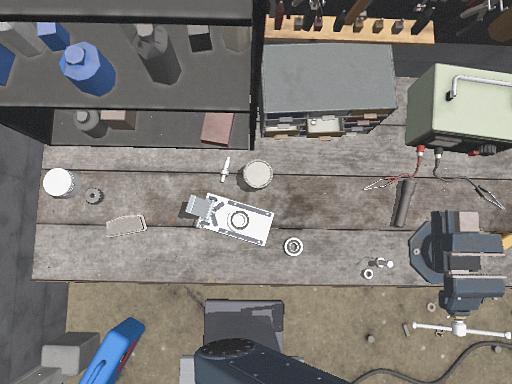

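View pics/scene0.png

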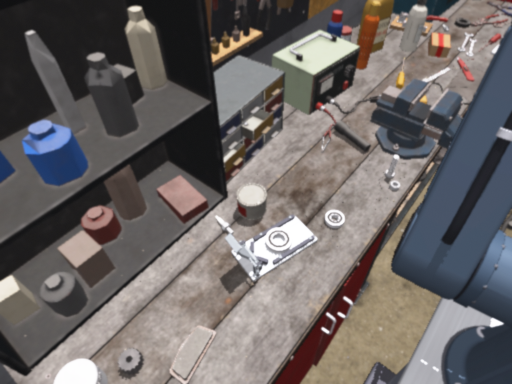

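Top view: the fixture is at about (235,218), flap end at left (197,208), bearing (238,219), spare bearing (293,246), tin (257,174), plug (225,168). I'll measure from depth.

Run:
```python
from h import *
for n,(x0,x1,y0,y1) in (("top",(175,310,150,265)),("scene",(205,350,175,300))):
    z=np.load(n+"0.npz"); P,d,o=world(n,z['p'],z['d'])
    cv2.imwrite(f"pics/{n}0c.png",cv2.resize(z['p'][y0:y1,x0:x1,::-1],None,fx=5.2,fy=5.2,interpolation=cv2.INTER_CUBIC)[:600,:800])
    np.savez(n+"P.npz",P=P,d=d,o=o)
    g=cv2.cvtColor(z['p'],cv2.COLOR_RGB2HSV)
    bench=P[255:270,200:250,2] if n=="top" else P[280:295,290:300,2]
    print(n,"bench z",np.median(bench),bench.std())
    m=((g[...,1]<40)&(g[...,2]>190)&(abs(P[...,2]-.010)<.006)).astype(np.uint8)
    m[:y0]=0;m[y1:]=0;m[:,:x0]=0;m[:,x1:]=0
    k,l,s,c=cv2.connectedComponentsWithStats(m); 
    i=1+np.argmax(s[1:,4]); ys,xs=np.where(m>0)
    # plate plane rays at z=.010
    t=(.010-o[2])/d[...,2]; Q=o+d*t[...,None]
    sel=Q[m>0][:,:2]; sel=Q[l==i][:,:2]
    r=cv2.minAreaRect((sel*1000).astype(np.float32)); print(r,s[i]); print(cv2.boxPoints(r))
    for nm,lo,hi in(("brg/rail/stop",.02,.03),("30-45",.03,.045),("45-80",.045,.08),("80-130",.08,.13)):
        mm=(P[...,2]>lo)&(P[...,2]<hi); mm[:y0]=0;mm[y1:]=0;mm[:,:x0]=0;mm[:,x1:]=0
        k,l,s,c=cv2.connectedComponentsWithStats(mm.astype(np.uint8))
        for i in range(1,k):
            if s[i,4]>8: print(nm,s[i],P[l==i].mean(0).round(4),P[l==i].min(0).round(3),P[l==i].max(0).round(3))
```

```text
top bench z -0.0006244168104088677 0.05895947667439754
((492.66259765625, -31.97149658203125), (84.29273986816406, 90.43238067626953), 63.635433197021484) [235 209  39  37 589]
[[433.4331   -49.65442 ]
 [514.4593   -89.813736]
 [551.8921   -14.288574]
 [470.8659    25.870743]]
brg/rail/stop [212 202  13  25  92] [0.519  0.0732 0.023 ] [0.485 0.055 0.02 ] [0.548 0.085 0.029]
brg/rail/stop [228 207  24  25 340] [0.5023 0.0133 0.0248] [ 0.473 -0.017  0.02 ] [0.536 0.043 0.029]
30-45 [201 196  17  30 162] [0.5238 0.0907 0.0381] [0.486 0.072 0.03 ] [0.561 0.111 0.045]
45-80 [244 159  29  30 683] [ 0.6192 -0.0315  0.0568] [ 0.582 -0.067  0.049] [0.657 0.004 0.063]
45-80 [196 198  15  30 195] [0.5237 0.1059 0.0623] [0.481 0.089 0.045] [0.551 0.12  0.08 ]
80-130 [186 195  16  20 197] [0.5332 0.123  0.1019] [0.511 0.108 0.08 ] [0.555 0.138 0.12 ]
scene bench z -0.00015243732888303718 0.001304337333715431
((486.25531005859375, -26.614234924316406), (69.63672637939453, 84.62555694580078), 73.04075622558594) [277 216  41  33 496]
[[435.62637   -47.57616  ]
 [516.57184   -72.26071  ]
 [536.8843  
[... 999 characters left out ...]
.486 0.076 0.03 ] [0.563 0.114 0.045]
30-45 [253 266   6   8  18] [0.4873 0.118  0.0372] [0.482 0.114 0.031] [0.499 0.121 0.044]
45-80 [205 175  22  14 163] [ 0.7163 -0.0065  0.061 ] [ 0.693 -0.018  0.045] [ 0.76  -0.003  0.08 ]
45-80 [236 183  31  26 637] [ 0.6182 -0.0257  0.057 ] [ 0.584 -0.066  0.045] [0.658 0.009 0.063]
45-80 [205 199   3   5  10] [0.6981 0.0532 0.0512] [0.696 0.048 0.047] [0.702 0.057 0.055]
45-80 [239 244  20  27 106] [0.5125 0.1123 0.0612] [0.483 0.093 0.045] [0.548 0.126 0.079]
80-130 [214 175  12   5  37] [ 0.7003 -0.0075  0.0863] [ 0.693 -0.017  0.08 ] [ 0.721 -0.003  0.096]
80-130 [225 233  21  24 185] [0.5311 0.1309 0.1104] [0.511 0.117 0.081] [0.557 0.142 0.12 ]
```

View pics/top0c.png

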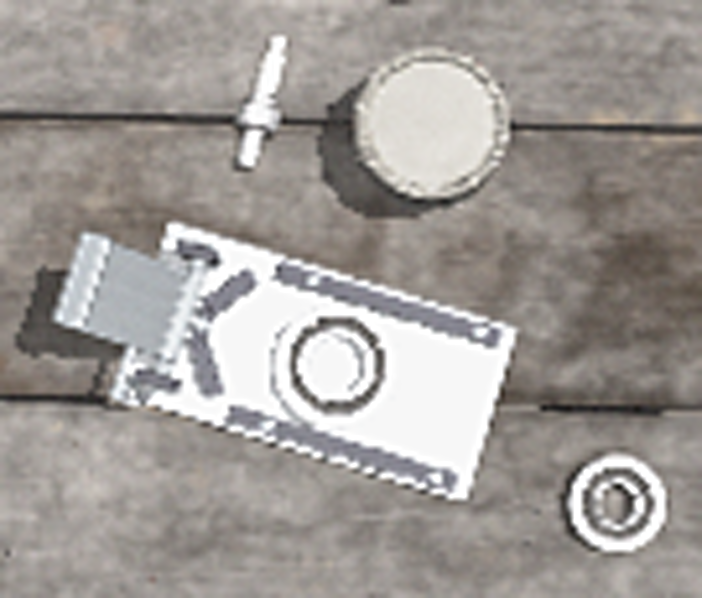

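View pics/scene0c.png

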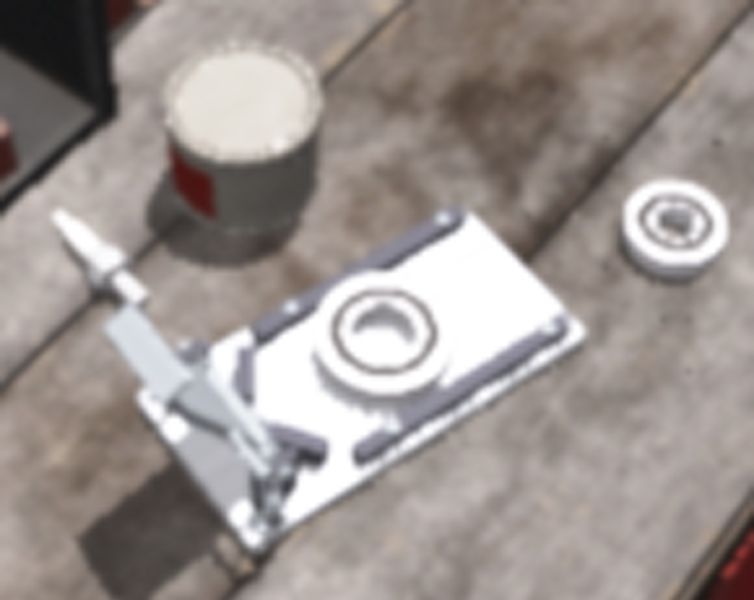

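Run:
```python
from h import *
Z={n:np.load(n+"P.npz") for n in("top","scene")}
def onp(n,uv,z):
    D=Z[n]['d'];o=Z[n]['o']; uv=np.atleast_2d(np.asarray(uv,np.float32))
    d=np.stack([cv2.remap(np.ascontiguousarray(D[...,i],dtype=np.float32),uv[:,0].copy(),uv[:,1].copy(),cv2.INTER_LINEAR).ravel() for i in range(3)],1)
    return (o+d*((z-o[2])/d[:,2])[:,None])[:,:2]
cr=lambda pts,o:np.array(pts)/5.2+np.array(o)-.4
C={"top":cr([(517,330),(465,498),(110,400),(168,222)],(175,150)),"scene":cr([(470,212),(587,335),(258,550),(140,398)],(205,175))}
for n in C:
    c=onp(n,C[n],.010); e=(c[3]-c[0]+c[2]-c[1]); y=np.degrees(np.arctan2(e[1],e[0]))
    print(n,"corners",c.round(4).tolist(),"len",np.linalg.norm(c[3]-c[0]),np.linalg.norm(c[1]-c[0]),"yaw",y,"ctr",c.mean(0))
    z=np.load(n+"0.npz");g=cv2.cvtColor(z['p'],cv2.COLOR_RGB2HSV);P=Z[n]['P']
    m=((g[...,2]<150)&(g[...,2]>60)&(g[...,0]>110)&(g[...,0]<150)&(P[...,2]>.004)&(P[...,2]<.03)&(abs(P[...,0]-.5)<.1)&(abs(P[...,1]-.02)<.14)).astype(np.uint8)
    k,l,s,_=cv2.connectedComponentsWithStats(m)
    for i in range(1,k):
        if s[i,4]>25:
            ys,xs=np.where(l==i);q=onp(n,np.stack([xs,ys],1),.018);v=cv2.fitLine(q.astype(np.float32)*1000,cv2.DIST_HUBER,0,.01,.01).ravel()
            print(s[i],"mid",q.mean(0).round(4),"dir",np.degrees(np.arctan2(v[1],v[0])).round(1))
    # bearing top
    m=(abs(P[...,2]-.026)<.004)&(np.hypot(P[...,0]-.503,P[...,1]-.015)<.045)
    q=P[m][:,:2]; (cx,cy),r=cv2.minEnclosingCircle((q*1000).astype(np.float32));print("brg",cx,cy,r)
    m=(P[...,2]>.1)&(P[...,2]<.13)&(abs(P[...,0]-.53)<.06)&(abs(P[...,1]-.12)<.06)
    print("flap top pts",P[m].mean(0),P[m][:,1].max())
```

```text
top corners [[0.5219, -0.0772], [0.4369, -0.0519], [0.4827, 0.128], [0.5738, 0.1018]] len 0.18640302849747598 0.08876107536675307 yaw 74.77423934283938 ctr [0.50381981 0.02516067]
[228 201  43  16 109] mid [ 0.5329 -0.0103] dir 73.5
[213 202  11  10  42] mid [0.5363 0.0706] dir -48.3
[211 213   6  13  33] mid [0.5025 0.0809] dir 17.0
[228 231  31  13  84] mid [0.4598 0.0055] dir 74.2
brg 496.2817077636719 16.75788688659668 37.04376983642578
flap top pts [0.5343319  0.12690381 0.11415833] 0.13802350316335155
scene corners [[0.5179, -0.0732], [0.4356, -0.0485], [0.4846, 0.1277], [0.5728, 0.103]] len 0.18452789868626607 0.08596609537283262 yaw 73.56663287799498 ctr [0.50272379 0.02726216]
[276 216  18  11  51] mid [ 0.5249 -0.0361] dir 71.9
[254 231  12  11  34] mid [0.5456 0.0369] dir 74.4
[273 238  41  26  88] mid [0.4594 0.0186] dir 73.9
[258 259  10   6  30] mid [0.4961 0.083 ] dir 8.5
brg 503.3776550292969 16.566856384277344 31.604167938232422
flap top pts [0.53354951 0.13128436 0.11385539] 0.14214466762702227
```

play_rows(
  rows=[
    [[0,0,-7],[0,0,0],1],
    [[0,0,-7],[0,0,0],1],
    [[0,0,-7],[0,0,0],1],
    [[0,0,-7],[0,0,0],1],
    [[0,0,-7],[0,0,0],1],
    [[0,0,-7],[0,0,0],1],
    [[0,0,-7],[0,0,0],1],
    [[0,0,-7],[0,0,0],1],
  ],
)

```text
t: 0.77
tcp_pos: [0.172, -0.6004, 0.2387]
tool_rot: [0.807, 0.59, 0.0, -0.001]
force: [0.0, 0.5, 0.4]
finger_gap: -0.0
gripper_force: 0.0
```

play_rows(
  rows=[
    [[0,0,-1.7],[0,0,0],1],
    [[0,0,0],[37,9,0],1],
    [[0,0,0],[37,9,0],1],
    [[0,0,0],[37,9,0],1],
    [[0,0,0],[37,9,0],1],
    [[0,0,0],[37,9,0],1],
    [[0,0,0],[37,9,0],1],
    [[0,0,0],[37,9,0],1],
    [[0,0,0],[37,9,0],1],
    [[0,0,0],[37,9,0],1],
    [[0,0,0],[37,9,0],1],
    [[0,0,0],[37,9,0],1],
  ],
)

```text
t: 1.77
tcp_pos: [0.3818, -0.2362, 0.2392]
tool_rot: [0.8, 0.599, 0.0, -0.0]
force: [0.6, -0.5, -0.8]
finger_gap: -0.001
gripper_force: 0.0
```

play_rows(
  rows=[
    [[0,0,0],[36,7.5,0],1],
    [[0,0,0],[36,7.5,0],1],
    [[0,0,0],[36,7.5,0],1],
    [[0,0,0],[36,7.5,0],1],
    [[0,0,0],[36,7.5,0],1],
    [[0,0,0],[36,7.5,0],1],
    [[0,0,0],[0,0,35],1],
    [[0,0,0],[0,0,35],1],
    [[0,0,0],[0,0,35],1],
    [[0,0,0],[0,0,30],1],
    [[0,0,0],[0,0,0],1],
  ],
)

```text
t: 2.68
tcp_pos: [0.4815, -0.0421, 0.0994]
tool_rot: [0.8, 0.6, -0.003, -0.005]
force: [-1.4, 0.2, 0.1]
finger_gap: -0.003
gripper_force: 0.0
```

Run:
```python
from h import *
s=sense();print(s['tcp_pos'],R.from_quat(s['tool_rot']).as_matrix()[:2,0],s['q'],s['force'])
p,d=snapshot("scene");P,_,_=world("scene",p,d)
cv2.imwrite("pics/s1.png",cv2.resize(p[130:330,190:410,::-1],None,fx=3,fy=3,interpolation=cv2.INTER_CUBIC))
x=s['tcp_pos'];m=(np.hypot(P[...,0]-x[0],P[...,1]-x[1])<.035)&(P[...,2]>.03)&(P[...,2]<x[2]+.08)
q=P[m];ex=np.array([.2756,.9613]);ey=np.array([-.9613,.2756])
r=q[:,:2]-x[:2]
for lo in np.arange(-.03,.06,.006):
    k=(q[:,2]-x[2]>=lo)&(q[:,2]-x[2]<lo+.006)
    if k.sum()>2: print(round(lo,3),k.sum(),"fx",(r[k]@ex).min().round(4),(r[k]@ex).max().round(4),"fy",(r[k]@ey).min().round(4),(r[k]@ey).max().round(4))
```

```text
[ 0.48146311 -0.04205218  0.0993993 ] [0.28083191 0.95975689] [-3.18850472e-01  5.78489931e-01  1.89683039e+00 -3.23773576e-05
  6.78442839e-01 -3.41667303e-02] [-1.39671777  0.2004349   0.12351282]
-0.006 8 fx 0.0074 0.012 fy -0.0114 0.0127
-0.0 20 fx -0.005 0.0123 fy -0.0114 0.0151
0.006 20 fx -0.0017 0.0131 fy -0.0126 0.0147
0.012 22 fx 0.0005 0.0128 fy -0.0135 0.0148
0.018 15 fx 0.0045 0.0128 fy -0.0059 0.0151
0.024 18 fx 0.0058 0.0128 fy -0.006 0.0153
0.03 11 fx 0.0065 0.014 fy -0.0119 0.0139
0.036 33 fx 0.0077 0.0146 fy -0.0296 0.03
0.042 69 fx -0.011 0.0158 fy -0.0309 0.0325
0.048 33 fx -0.0116 0.0142 fy -0.0327 0.032
0.054 35 fx -0.0077 0.0182 fy -0.0337 0.0316
```

View pics/s1.png

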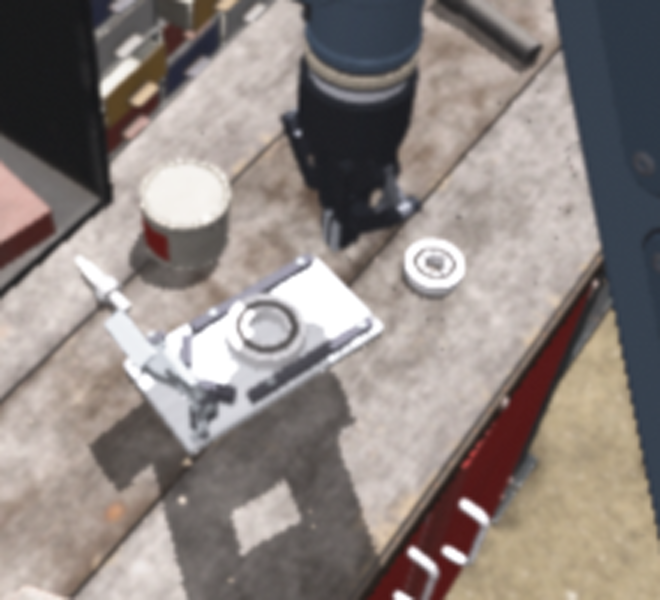

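play_rows(
  rows=[
    [[0,0,0],[0,3,20],1],
    [[0,0,0],[0,0,25],1],
    [[0,0,0],[0,0,20],1],
    [[0,0,0],[0,0,10],1],
    [[0,0,0],[6,0,0],1],
    [[0,0,0],[6,0,0],1],
    [[0,0,0],[0,0,0],1],
  ],
)

```text
t: 3.32
tcp_pos: [0.4929, -0.032, 0.0309]
tool_rot: [0.8, 0.6, 0.001, 0.001]
force: [0.0, 0.1, -0.6]
finger_gap: -0.005
gripper_force: 0.0
```

play_rows(
  rows=[
    [[0,0,0],[0,0,4],1],
    [[0,0,0],[0,0,0],1],
    [[0,0,0],[0,0,0],1],
    [[0,0,0],[0,0,0],1],
  ],
)

```text
t: 3.65
tcp_pos: [0.4918, -0.0329, 0.0257]
tool_rot: [0.8, 0.6, 0.0, 0.0]
force: [0.9, 0.6, 1.1]
finger_gap: 0.004
gripper_force: 0.0
```

play_rows(
  rows=[
    [[0,0,0],[0,-3,2],1],
    [[0,0,0],[3,0,0],1],
    [[0,0,0],[3,0,0],1],
    [[0,0,0],[2,0,0],1],
    [[0,0,0],[2,0,0],1],
    [[0,0,0],[2,0,0],1],
    [[0,0,0],[2,0,0],1],
    [[0,0,0],[2,0,0],1],
    [[0,0,0],[2,0,0],1],
    [[0,0,0],[2,0,0],1],
    [[0,0,0],[2,0,0],1],
  ],
)

```text
t: 4.57
tcp_pos: [0.4949, -0.0106, 0.0233]
tool_rot: [0.8, 0.6, -0.0, -0.0]
force: [-1.1, -1.4, -1.2]
finger_gap: 0.001
gripper_force: 0.5
```

play_rows(
  rows=[
    [[0,0,0],[2,0,0],1],
    [[0,0,0],[2,0,0],1],
    [[0,0,0],[2,0,0],1],
    [[0,0,0],[1,0,0],1],
    [[0,0,0],[1,0,0],1],
    [[0,0,0],[0,0,0],1],
  ],
)

```text
t: 5.07
tcp_pos: [0.4972, -0.0029, 0.0233]
tool_rot: [0.8, 0.6, 0.0, -0.0]
force: [-1.0, -0.9, -0.8]
finger_gap: 0.003
gripper_force: 0.1
```

Run:
```python
from h import *
s=sense();x=s['tcp_pos'];print(x,s['force'])
ex=np.array([.2756,.9613]);ey=np.array([-.9613,.2756]);ne=np.array([.510,.0465])
for n in("scene","top"):
    p,d=snapshot(n);P,_,_=world(n,p,d)
    if n=="scene": cv2.imwrite("pics/s2.png",cv2.resize(p[180:300,210:350,::-1],None,fx=5,fy=5,interpolation=cv2.INTER_CUBIC))
    r=P[...,:2]-ne; a=r@ex;b=r@ey
    m=(abs(P[...,2]-.026)<.003)&(abs(a+15)>0)&(a>-.07)&(a<.02)&(abs(b)<.036)
    l=cv2.connectedComponentsWithStats(m.astype(np.uint8)); i=1+np.argmax(l[2][1:,4]);m=l[1]==i
    print(n,m.sum(),"fx",a[m].min(),a[m].max(),"fy",b[m].min(),b[m].max())
```

```text
[ 0.49722897 -0.00290459  0.02333903] [-0.97873915 -0.86512673 -0.75837118]
scene 371 fx -0.05067755926867948 0.01964426723615587 fy -0.03391960230274341 0.02833367210663317Traceback (most recent call last):
  File "<stdin>", line 9, in <module>
    return _wrapfunc(a, 'argmax', axis=axis, out=out, **kwds)
    return bound(*args, **kwds)
ValueError: attempt to get argmax of an empty sequence
```

View pics/s2.png

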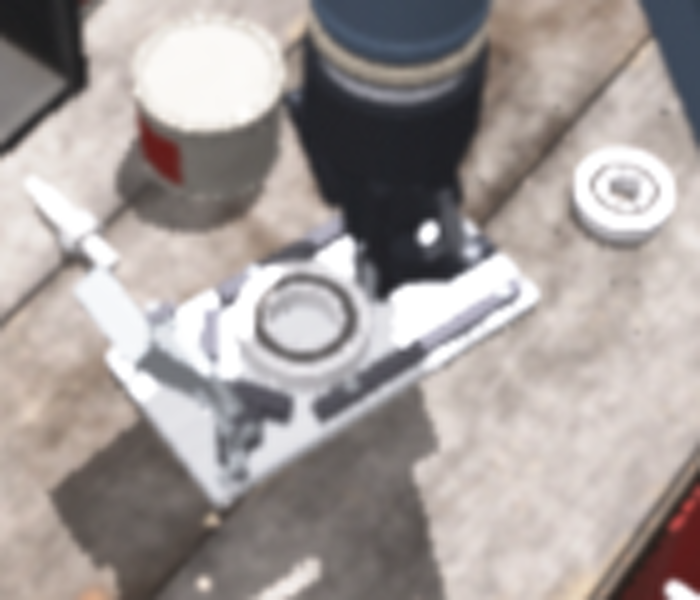

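The finger is behind the bearing, which has slid towards the stop (around crop pixel (308,318)). I'll continue slowly.

play_rows(
  rows=[
    [[0,0,0],[1,0,0],1],
    [[0,0,0],[1,0,0],1],
    [[0,0,0],[1,0,0],1],
    [[0,0,0],[1,0,0],1],
    [[0,0,0],[0,0,0],1],
  ],
)

```text
t: 5.58
tcp_pos: [0.4984, 0.0008, 0.0234]
tool_rot: [0.8, 0.6, 0.0, 0.0]
force: [0.1, -1.4, 0.6]
finger_gap: 0.004
gripper_force: 0.7
```

play_rows(
  rows=[
    [[0,0,0],[1,0,0],1],
    [[0,0,0],[1,0,0],1],
    [[0,0,0],[0,0,0],1],
  ],
)

```text
t: 5.83
tcp_pos: [0.4989, 0.0028, 0.0234]
tool_rot: [0.8, 0.6, 0.0, 0.0]
force: [-0.2, -1.6, 1.2]
finger_gap: 0.005
gripper_force: 0.7
```

play_rows(
  rows=[
    [[0,0,0],[1,0,0],1],
    [[0,0,0],[1,0,0],1],
    [[0,0,0],[0,0,0],1],
  ],
)

```text
t: 6.08
tcp_pos: [0.4995, 0.0047, 0.0233]
tool_rot: [0.8, 0.6, 0.0, 0.0]
force: [-0.1, -1.6, 1.1]
finger_gap: -0.001
gripper_force: 0.8
```

play_rows(
  rows=[
    [[0,0,0],[1,0,0],1],
    [[0,0,0],[0,0,0],1],
  ],
)

```text
t: 6.25
tcp_pos: [0.4997, 0.0056, 0.0233]
tool_rot: [0.8, 0.6, 0.0, 0.0]
force: [-1.0, -0.4, 1.2]
finger_gap: 0.0
gripper_force: 0.9
```

play_rows(
  rows=[
    [[0,0,0],[1,0,0],1],
    [[0,0,0],[0,0,0],1],
  ],
)

```text
t: 6.42
tcp_pos: [0.4996, 0.0061, 0.0233]
tool_rot: [0.8, 0.6, -0.0, -0.0]
force: [-1.8, -5.2, 2.6]
finger_gap: -0.001
gripper_force: 2.5
```

play_rows(
  rows=[
    [[0,0,0],[0.4,0,0],1],
    [[0,0,0],[0,0,0],1],
    [[0,0,0],[0,0,0],1],
  ],
)

```text
t: 6.67
tcp_pos: [0.4996, 0.0062, 0.0233]
tool_rot: [0.8, 0.6, -0.001, -0.0]
force: [-2.6, -5.5, 2.2]
finger_gap: -0.002
gripper_force: 3.3
```

play_rows(
  rows=[
    [[0,0,0],[0.6,0,0],1],
    [[0,0,0],[0,0,0],1],
    [[0,0,0],[0,0,0],1],
    [[0,0,0],[0,0,0],1],
  ],
)

```text
t: 7.0
tcp_pos: [0.4994, 0.0064, 0.0234]
tool_rot: [0.8, 0.6, -0.001, -0.0]
force: [-2.5, -8.4, 2.2]
finger_gap: -0.002
gripper_force: 4.4
```

play_rows(
  rows=[
    [[0,0,0],[0.3,0,0],1],
    [[0,0,0],[0,0,0],1],
    [[0,0,0],[0,0,0],1],
    [[0,0,0],[0,0,0],1],
    [[0,0,0],[0,0,0],1],
  ],
)

```text
t: 7.42
tcp_pos: [0.4994, 0.0065, 0.0233]
tool_rot: [0.8, 0.6, -0.001, -0.0]
force: [-4.1, -10.1, 2.6]
finger_gap: 0.002
gripper_force: 5.0
```

play_rows(
  rows=[
    [[0,0,0],[-3,0,0],1],
    [[0,0,0],[-6,0,0],1],
    [[0,0,0],[-6,0,0],1],
    [[0,0,0],[0,0,-30],1],
    [[0,0,0],[0,0,-35],1],
    [[0,0,0],[0,0,-35],1],
    [[0,0,0],[0,0,-35],1],
    [[0,0,0],[0,0,-35],1],
    [[0,0,0],[0,0,0],1],
    [[0,0,0],[0,0,0],1],
  ],
)

```text
t: 8.25
tcp_pos: [0.4974, -0.007, 0.1954]
tool_rot: [0.8, 0.6, 0.002, 0.002]
force: [-0.1, -0.2, -0.3]
finger_gap: -0.004
gripper_force: 0.0
```

Run:
```python
from h import *
s=sense();x=s['tcp_pos'];print(x,s['force'])
ex=np.array([.2756,.9613]);ey=np.array([-.9613,.2756]);ne=np.array([.510,.0465])
p,d=snapshot("scene");P,_,_=world("scene",p,d)
cv2.imwrite("pics/s3.png",cv2.resize(p[180:300,210:350,::-1],None,fx=5,fy=5,interpolation=cv2.INTER_CUBIC))
r=P[...,:2]-ne; a=r@ex;b=r@ey
m=(P[...,2]>.0245)&(P[...,2]<.03)&(a>-.07)&(a<.04)&(abs(b)<.036)
l=cv2.connectedComponentsWithStats(m.astype(np.uint8)); i=1+np.argmax(l[2][1:,4]);m=l[1]==i
print(m.sum(),"brg fx",a[m].min(),a[m].max(),"fy",b[m].min(),b[m].max())
m=(P[...,2]>.095)&(P[...,2]<.13)&(a>.05)&(a<.13)&(abs(b)<.05)
for z in np.arange(.09,.125,.005):
    k=m&(abs(P[...,2]-z)<.0025)
    if k.any(): print(z.round(3),k.sum(),a[k].min().round(4),a[k].max().round(4),b[k].min().round(4),b[k].max().round(4))
```

```text
[ 0.49741067 -0.00700599  0.19539946] [-0.11340829 -0.24817738 -0.30104905]
307 brg fx -0.02966889008806443 0.03224510014072824 fy -0.0312964713073944 0.02889599660449043
0.095 4 0.0828 0.087 0.0135 0.0204
0.1 5 0.085 0.0916 0.018 0.0202
0.105 3 0.0888 0.092 0.0186 0.0201
0.11 40 0.0885 0.0948 -0.0226 0.0199
0.115 93 0.0799 0.0941 -0.0222 0.0204
0.12 18 0.0811 0.0859 -0.0219 0.0199
```

View pics/s3.png

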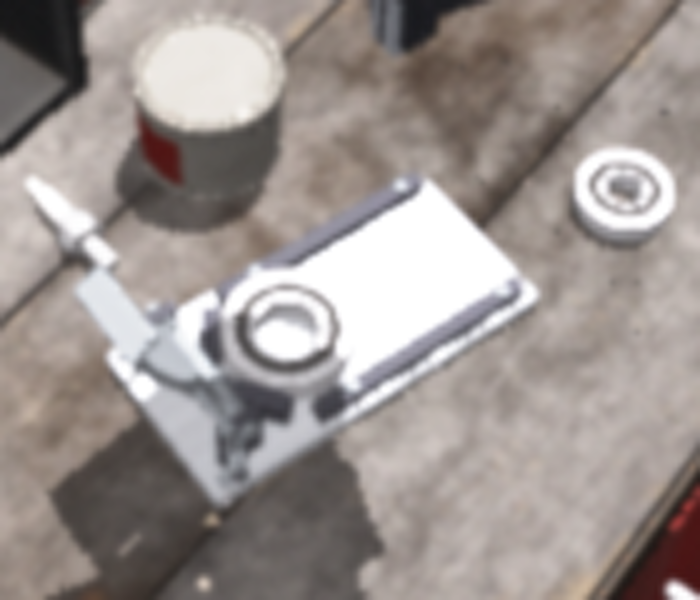

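The bearing sits against both V blocks (crop ~(285,325)), and the flap is still open. Next I'll go over and behind the flap.

play_rows(
  rows=[
    [[0,0,0],[38,0,0],1],
    [[0,0,0],[38,0,0],1],
    [[0,0,0],[38,0,0],1],
    [[0,0,0],[38,-1.5,0],1],
    [[0,0,0],[38,0,0],1],
    [[0,0,0],[0,0,0],1],
    [[0,0,0],[0,0,30],1],
    [[0,0,0],[0,0,30],1],
    [[0,0,0],[0,0,25],1],
    [[0,0,0],[0,0,0],1],
    [[0,0,0],[0,0,0],1],
  ],
)

```text
t: 9.22
tcp_pos: [0.5458, 0.1755, 0.1056]
tool_rot: [0.8, 0.599, -0.003, -0.002]
force: [-0.5, 0.0, 0.1]
finger_gap: 0.0
gripper_force: 0.0
```

play_rows(
  rows=[
    [[0,0,0],[-6,1,0],1],
    [[0,0,0],[-6,1,0],1],
    [[0,0,0],[-6,0,0],1],
    [[0,0,0],[-3,0,0],1],
    [[0,0,0],[-2,0,0],1],
    [[0,0,0],[-2,0,0],1],
    [[0,0,0],[0,0,0],1],
  ],
)

```text
t: 9.8
tcp_pos: [0.543, 0.1511, 0.1088]
tool_rot: [0.8, 0.599, 0.0, 0.0]
force: [0.2, -0.0, -0.3]
finger_gap: 0.001
gripper_force: 0.0
```

play_rows(
  rows=[
    [[0,0,0],[-1,0,0],1],
    [[0,0,0],[-1,0,0],1],
    [[0,0,0],[-1,0,0],1],
    [[0,0,0],[-1,0,0],1],
    [[0,0,0],[0,0,0],1],
  ],
)

```text
t: 10.22
tcp_pos: [0.5418, 0.1476, 0.1082]
tool_rot: [0.8, 0.6, -0.0, -0.0]
force: [-0.4, -1.1, -1.1]
finger_gap: -0.001
gripper_force: 0.0
```

play_rows(
  rows=[
    [[0,0,0],[-1,0,0],1],
    [[0,0,0],[-1,0,0],1],
    [[0,0,0],[0,0,0],1],
  ],
)

```text
t: 10.47
tcp_pos: [0.5415, 0.1465, 0.1084]
tool_rot: [0.801, 0.599, 0.001, -0.0]
force: [0.9, 4.1, -1.8]
finger_gap: 0.004
gripper_force: 2.0
```

play_rows(
  rows=[
    [[0,0,0],[-1,0,0],1],
    [[0,0,0],[-1,0,-0.3],1],
    [[0,0,0],[-1,0,-0.3],1],
    [[0,0,0],[-1,0,-0.3],1],
    [[0,0,0],[-1,0,-0.3],1],
  ],
)

```text
t: 10.88
tcp_pos: [0.5405, 0.1425, 0.1103]
tool_rot: [0.801, 0.599, 0.002, -0.0]
force: [-0.6, 8.4, 4.6]
finger_gap: 0.003
gripper_force: 3.6
```

play_rows(
  rows=[
    [[0,0,0],[-1.5,0,-0.5],1],
    [[0,0,0],[-1.5,0,-0.5],1],
    [[0,0,0],[-1.5,0,-0.5],1],
    [[0,0,0],[-1.5,0,-0.5],1],
    [[0,0,0],[-1.5,0,-0.5],1],
    [[0,0,0],[-1.5,0,-0.5],1],
  ],
)

```text
t: 11.38
tcp_pos: [0.5384, 0.1337, 0.1137]
tool_rot: [0.801, 0.599, 0.002, 0.0]
force: [0.1, 5.4, 5.5]
finger_gap: -0.0
gripper_force: 3.1
```

play_rows(
  rows=[
    [[0,0,0],[-2,0,-0.3],1],
    [[0,0,0],[-2,0,-0.3],1],
    [[0,0,0],[-2,0,-0.3],1],
    [[0,0,0],[-2,0,-0.3],1],
    [[0,0,0],[-2,0,-0.3],1],
    [[0,0,0],[-2,0,-0.3],1],
    [[0,0,0],[-2,0,-0.3],1],
    [[0,0,0],[-2,0,-0.3],1],
  ],
)

```text
t: 12.05
tcp_pos: [0.5337, 0.1169, 0.1154]
tool_rot: [0.8, 0.6, 0.001, 0.001]
force: [2.5, 3.8, 2.9]
finger_gap: -0.001
gripper_force: 2.0
```

play_rows(
  rows=[
    [[0,0,0],[-2.5,0,0],1],
    [[0,0,0],[-2.5,0,0],1],
    [[0,0,0],[-2.5,0,0],1],
    [[0,0,0],[-2.5,0,0],1],
    [[0,0,0],[-2.5,0,0],1],
    [[0,0,0],[-2.5,0,0],1],
    [[0,0,0],[-2.5,0,0],1],
    [[0,0,0],[-2.5,0,0],1],
    [[0,0,0],[-2.5,0,0],1],
    [[0,0,0],[-2.5,0,0],1],
  ],
)

```text
t: 12.88
tcp_pos: [0.5253, 0.0927, 0.1145]
tool_rot: [0.8, 0.6, -0.001, -0.0]
force: [1.9, 2.3, -1.6]
finger_gap: -0.003
gripper_force: 1.1
```

play_rows(
  rows=[
    [[0,0,0],[-2.5,0,0],1],
    [[0,0,0],[-2.5,0,0],1],
    [[0,0,0],[-2.5,0,0],1],
    [[0,0,0],[-2.5,0,0],1],
    [[0,0,0],[-2.5,0,0],1],
    [[0,0,0],[-2.5,0,0],1],
    [[0,0,0],[-2.5,0,0],1],
    [[0,0,0],[-2.5,0,0],1],
  ],
)

```text
t: 13.55
tcp_pos: [0.52, 0.0734, 0.1149]
tool_rot: [0.8, 0.6, -0.0, 0.0]
force: [0.2, 0.6, -0.6]
finger_gap: 0.003
gripper_force: 0.2
```

play_rows(
  rows=[
    [[0,0,0],[-2,0,0],1],
    [[0,0,0],[-2,0,0],1],
    [[0,0,0],[-2,0,0],1],
    [[0,0,0],[-2,0,0],1],
    [[0,0,0],[0,0,0],1],
  ],
)

```text
t: 13.97
tcp_pos: [0.5178, 0.0657, 0.1149]
tool_rot: [0.8, 0.599, -0.0, 0.0]
force: [-0.0, 0.1, -0.7]
finger_gap: 0.0
gripper_force: 0.0
```

```bash
cat > look.py <<'E'
import sys
from h import *
s=sense();print(s['t'],s['tcp_pos'],s['force'])
p,d=snapshot("scene");P,_,_=world("scene",p,d)
cv2.imwrite(sys.argv[1],cv2.resize(p[170:300,205:355,::-1],None,fx=4.5,fy=4.5,interpolation=cv2.INTER_CUBIC))
E
python3 look.py pics/s4.png
```

```text
13.9667 [0.51782644 0.06570163 0.11493888] [-0.00550089  0.13054707 -0.65463089]
```

View pics/s4.png

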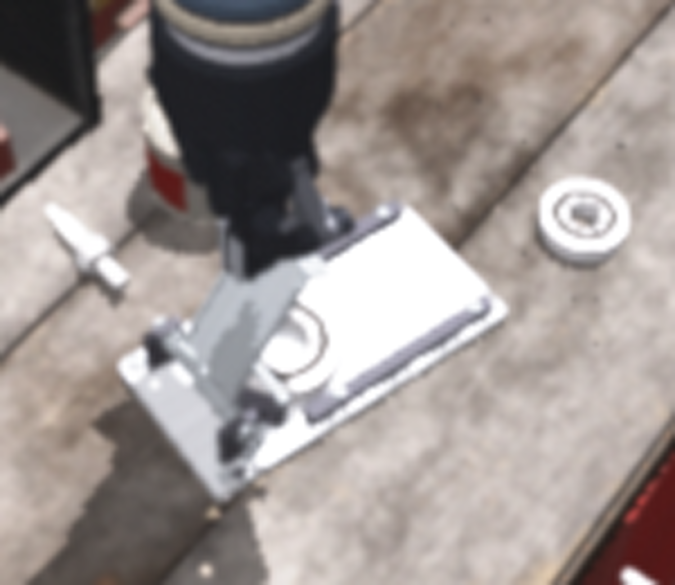

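The flap has tipped past the finger (edge near crop (290,270)) and appears to be falling shut. I'll lift clear and check.

play_rows(
  rows=[
    [[0,0,0],[0,0,0],1],
    [[0,0,0],[0,0,0],1],
    [[0,0,0],[0,0,0],1],
    [[0,0,0],[0,0,0],1],
    [[0,0,0],[0,0,-20],1],
    [[0,0,0],[0,0,-30],1],
    [[0,0,0],[0,0,-30],1],
    [[0,0,0],[-20,0,-30],1],
    [[0,0,0],[-35,0,0],1],
    [[0,0,0],[-35,0,0],1],
    [[0,0,0],[0,0,0],1],
    [[0,0,0],[0,0,0],1],
  ],
)

```text
t: 15.02
tcp_pos: [0.4923, -0.0215, 0.2252]
tool_rot: [0.801, 0.598, 0.0, 0.0]
force: [0.2, -0.8, -0.7]
finger_gap: -0.001
gripper_force: 0.0
```

```bash
python3 look.py pics/s5.png
python3 - <<'E'
from h import *
p,d=snapshot("scene");P,_,_=world("scene",p,d)
ex=np.array([.2756,.9613]);ey=np.array([-.9613,.2756]);r=P[...,:2]-np.array([.510,.0465]);a=r@ex;b=r@ey
for x in np.arange(-.05,.06,.01):
    k=(abs(a-x)<.005)&(abs(b)<.018)&(P[...,2]<.09)
    if k.any(): print(x.round(3),np.median(P[k][:,2]).round(4))
E
```

```text
15.0167 [ 0.49234274 -0.02150015  0.22515473] [ 0.17211204 -0.81613088 -0.66151028]
-0.05 0.0096
-0.04 0.0347
-0.03 0.0355
-0.02 0.0358
-0.01 0.0361
0.0 0.0358
0.01 0.0361
0.02 0.0361
0.03 0.036
0.04 0.0359
0.05 0.0361
```

View pics/s5.png

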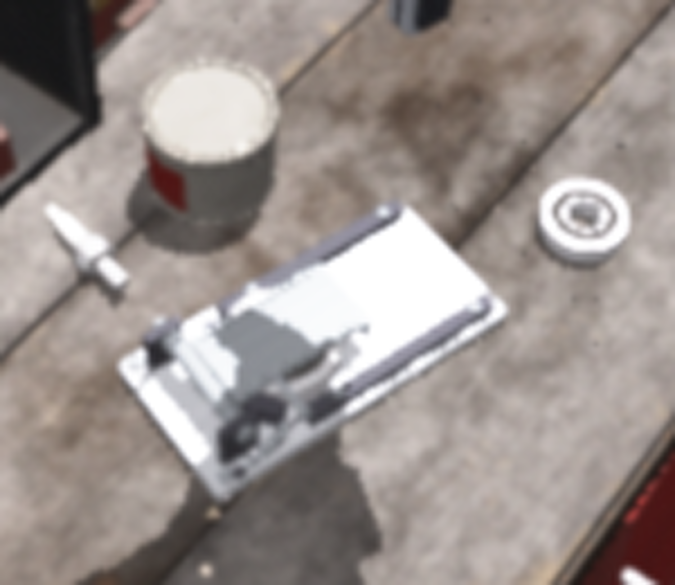

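The flap is shut and level: its top reads 36 mm all along, from crop (190,350) to (365,325). The bystanders haven't moved and the gripper is clear, so I'm handing in.

```bash
python3 -c "
from station import *
print(sign_off())"
```

```text
the job is handed in; nothing more can be done
None
```

The bearing is home on the V stop and was pressed there at about 10.8 N. The flap was tipped past its snap point with a push of under 10 N and its spring shut it level over the bearing. The other things were left untouched, and I handed the job in at about 15 s with the gripper clear; the hand-in returned no verdict.

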